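# Return the plier set to its rack by size

### The arm

A 7-joint arm with a two-finger parallel gripper is mounted at the origin on the work surface. World frame = base frame: x ahead of the robot, y to its left, z up, the work surface at z = 0. Lengths are in m, angles in rad, forces in N, time in s.
With the tool pointing down it reaches from about 0.4 to 0.875 m from the base axis. Payload 19.3 kg.
Tool frame: the origin (TCP) lies at the very end of the fingers, on their centre line; the grasp point (between the pads) lies bot.grasp_offset behind it (bot.grasp_offset is the distance from the TCP to the grasp point, in m); z points along the fingers, y is the direction in which the jaws open and shut (so a half turn about z gives the same grasp; the last joint's range is limited). The gripper opens to 85 mm and grips with 20 to 120 N. Pads are 22 mm wide; open, the fingers measure 114 mm over their backs; the gripper's body (76 mm by 85 mm) begins 54 mm behind the grasp point. The pads swing forward as they close: fully open they stand 13 mm farther back than shut.
Start: joints at [1.277, 0.521, -0.036, 1.599, 0.021, 1.021, -0.113], TCP at [0.139, -0.609, 0.231] pointing down, gripper open.
Joint ranges: [-2.91, 2.91], [-0.3, 2.13], [-1.5, 1.42], [0.17, 2.43], [-1.26, 4.41], [0.16, 1.93], [-2.52, 2.52]. Speed limits (rad/s): [1.89, 1.89, 2.39, 2.39, 3.01, 3.01, 3.01].

### API

Orientations are given as [roll, pitch, yaw] about the fixed x, y, z axes, in that order (R = Rz(yaw) Ry(pitch) Rx(roll)).
In Python, from workcell import bot gives the robot as it stands. The module is installed in compiled form; this text tells all that it offers.
- The arm moves only by the shell command python3 -m handwheel 'ROWS' [OPENING] [FORCE]. ROWS is JSON, a list of rows, each a list of 6 numbers: the shift along the tool's x, y, z as a fraction of full scale, then the turn, a rotation vector about the tool's x, y, z as a fraction of full scale. In form: [[x, y, z, rx, ry, rz], ...]. A call has 1 to 8 rows; each row shifts and turns the commanded pose from where the row before left it, along the tool's axes as they then stand; what a row does not reach is not made up. Full scale, the value 1, is 0.025 m for a shift and 360 degrees for a turn. A row lasts 1/8 s, in which the tool goes at most 62.5 mm and 10.7 degrees, less where a joint would pass 70% of its speed; a pose out of reach is approached as far as the arm can. A call with a number of a shift or a turn outside -1 to 1 is refused whole. A call with a gripper value outside its range is refused whole. OPENING is the closure, from -1 (fully open) to 1 (shut), set as the call begins (- or left out, the last holds). The fingers move at their own pace and stop on an object; FORCE is the grip in N (left out, the last holds). Time passes only in rows, so rows that do not move let the fingers close. It gives the time, the measured TCP pose, the force and the opening at its end, in the units of the state.
- bot.observe(): the state, without advancing time (a new reading comes with each control period).
- bot.grab_frame(name): name is "scene" or "side" or "wrist"; returns a dict with "pixels" (480x640x3 uint8, blue, green, red), "vertical_fov" (degrees; the focal length in pixels is half the picture's height over the tangent of half this angle, whatever the lens; pixels are square), "cx", "cy" (the principal point, pixels), "R" (3x3) and "t" (3): a world point X has camera coordinates R X + t. Camera axes: x right, y down, z forward; pixel columns grow to the right and rows downward; lengths in m; the calibration is good to about 2 mm. The wrist camera is an equidistant fisheye: a pixel r from the principal point sees the ray r / f radians off the axis. A picture is of the moment at which its call begins. There is no depth.
- bot.job_done(): hands the job in, once; it reports no verdict.
Trained networks look in a picture, given as the dict that the camera call returned (one of the last four; its "shot" number tells which), for a name from the list of things; names that differ only in an ending like _2 or _b are one class to them, and where a whole thing is asked for, a point or a joint stands for the part that bears it (a point fixed in the world has none). Each returns a list of dicts, best first, with "score" (0 to 1); they miss things now and then, are a little off and sometimes report something else, mostly with a low value. They report only what shows in the picture. A call takes as long as a camera call. They do not tell look-alikes from the thing itself.
- bot.trace(picture, thing): "region" (480x640 bool, what is visible of it) and "point" ([column, row] in pixels, amid what is visible of it).
The state is a dict: "clock": time; "qpos": joint angles; "qd": joint speeds; "joint_efforts": joint torques, N m; "position": TCP position; "tool_rot": TCP orientation; "force": force on the tool from outside, world axes, zero at the start; "moment": the same for the moment, N m; "grip_width": finger opening in m.
Only numpy, scipy, OpenCV 4.12 (cv2) and the standard library are available. Lean on these libraries where they do the work, as an engineer would, in place of code of your own. Each camera call takes 0.05 s, during which the arm holds its last target.

### The job

Put the three scattered stainless pliers back in the grey rack: lay each one flat, lengthwise, inside the blue trough made for its length (longest pliers in the longest trough, middle in the middle one, shortest in the shortest), jaws pointing either way. The ring-handled forceps, the tweezers and the clear cube do not belong to the set: leave them where they are.

Things in the scene. Friction and masses are not known exactly. Their poses are not given: they have to be found in the camera images.
- needle_mid (a point): Long-nose pliers with thin tapering jaws, the longest of the set: 145 mm long. Plain stainless steel throughout, lying flat. Origin: middle of its length, on its centre line, 7 mm above its underside; x along its length towards the jaws, z up. Grip it there across y: a parallel-sided joint block 18 mm wide and 14 mm high, reaching from x = -13 to +17 mm. Handles to -x, 34 mm wide over both, 10 mm high. Loose.
- flat_mid (a point): Flat-nose pliers with a straight 17 mm wide bill, the middle size: 112 mm long. Plain stainless steel throughout, lying flat. Origin: middle of its length, on its centre line, 7 mm above its underside; x along its length towards the jaws, z up. Grip it there across y: a parallel-sided joint block 18 mm wide and 14 mm high, reaching from x = -13 to +17 mm. Handles to -x, 34 mm wide over both, 10 mm high. Loose.
- nipper_mid (a point): End nippers with a 34 mm wide blunt head, the shortest: 80 mm long; the head's 34 mm part runs from x = 25 to 40 mm. Plain stainless steel throughout, lying flat. Origin: middle of its length, on its centre line, 7 mm above its underside; x along its length towards the jaws, z up. Grip it there across y: a parallel-sided joint block 18 mm wide and 14 mm high, reaching from x = -13 to +17 mm. Handles to -x, 34 mm wide over both, 10 mm high. Loose.
- trough_long: The longest trough. Blue silicone trough fixed on the grey rack, open at the top. Inside 169 mm long (along its x) and 54 mm wide (along y). Walls 4 mm thick, tops 14 mm above the origin, with the side walls cut away for fingers over the middle 64 mm. Origin: centre of its underside; the inner floor is 4 mm above it.
- trough_medium: The middle trough. Blue silicone trough fixed on the grey rack, open at the top. Inside 136 mm long (along its x) and 54 mm wide (along y). Walls 4 mm thick, tops 14 mm above the origin, with the side walls cut away for fingers over the middle 64 mm. Origin: centre of its underside; the inner floor is 4 mm above it.
- trough_short: The shortest trough. Blue silicone trough fixed on the grey rack, open at the top. Inside 104 mm long (along its x) and 54 mm wide (along y). Walls 4 mm thick, tops 14 mm above the origin, with the side walls cut away for fingers over the middle 64 mm. Origin: centre of its underside; the inner floor is 4 mm above it.
- rack: Grey plastic rack, fixed, a plate 200 mm (x) by 216 mm (y) and 6 mm thick with 14 mm high rails at its two x ends; the three troughs stand side by side on it, their long sides along its x, 66 mm apart. Origin: centre of its underside. The only unlisted thing among the tools is a round rubber foot 28 mm across and 8 mm high, lying clear of them; the rest stand along the edges of the cart.
- forceps_mid (a point): Stainless forceps with two finger rings, 130 mm long, 50 mm wide, 7 mm high, loose; not part of the set. Origin: middle of its length, 3 mm up; x towards the jaws.
- tweezers_mid (a point): Stainless tweezers, 117 mm long, 21 mm wide, 8 mm high, loose; not part of the set. Origin: middle of its length, 4 mm up; x towards the points.
- cube_mid (a point): Clear acrylic cube box with a closed flip-top, 50 mm each way, loose, standing beside the tools; not part of the set. Origin: its centre.
Things that resemble listed ones, but are neither listed nor needed, are in the scene too. Leave any orange look-alike of the part that bears flat_mid alone. What is shaped like the part that bears needle_mid but purple is not meant.

How it is judged:
By the outcome, as a careful person would: the job done as asked, in the order asked, and still so for the second after the job is handed in, with the robot touching nothing.
It also fails if it takes over 77 s, if anything falls off the work surface, if the arm or the gripper's body presses on something with over 40 N, if the wrist force passes 120 N, or if a joint passes its speed limit or range.

## Working session

There is one attempt and no reset: what is moved stays moved. The work goes in short steps, Python scripts to look and compute and a shell command to move; the robot and the scene stay as the last step left them, time stands still between calls to the robot, and variables do not carry over. Pictures are saved under pics/ and viewed, and the job is handed in when it is done.

```bash
ls; mkdir -p pics; cat > h.py <<'E'
import numpy as np,cv2
from workcell import bot
def cam(n,save=None):
    p=bot.grab_frame(n)
    if save: cv2.imwrite('pics/'+save,p['pixels'])
    return p
def f(p): return 240/np.tan(np.radians(p['vertical_fov'])/2)
def ray(p,uv,fish=False):
    u,v=uv; F=f(p); x=(u-p['cx']);y=(v-p['cy'])
    if fish:
        r=np.hypot(x,y); th=r/F
        d=np.array([np.sin(th)*x/max(r,1e-9),np.sin(th)*y/max(r,1e-9),np.cos(th)])
    else: d=np.array([x/F,y/F,1.])
    R=np.array(p['R']);t=np.array(p['t'])
    return -R.T@t, R.T@d
def atz(p,uv,z,fish=False):
    c,d=ray(p,uv,fish); return c+d*(z-c[2])/d[2]
def proj(p,X,fish=False):
    c=np.array(p['R'])@np.array(X)+np.array(p['t']); F=f(p)
    if fish:
        r=np.hypot(c[0],c[1]); th=np.arctan2(r,c[2]); return np.array([p['cx']+F*th*c[0]/r,p['cy']+F*th*c[1]/r])
    return np.array([p['cx']+F*c[0]/c[2],p['cy']+F*c[1]/c[2]])
E
python3 - <<'E'
from h import *
np.set_printoptions(precision=4,suppress=True)
s=bot.observe(); print(s, bot.grasp_offset)
for n in ['scene','side','wrist']:
    p=cam(n,n+'0.png'); print(n,p['vertical_fov'],p['cx'],p['cy'],-np.array(p['R']).T@np.array(p['t']),p['shot'])
E
```

```text
pics
{'clock': 0.0, 'qpos': array([ 1.2768,  0.522 , -0.0364,  1.6   ,  0.0212,  1.0211, -0.1128]), 'qd': array([ 0.001 ,  0.0014, -0.0017,  0.0005,  0.0009,  0.0017, -0.0014]), 'joint_efforts': array([  0.0035, -92.7117,   1.9822, -36.9927,   0.0181,   0.0083,
         0.    ]), 'position': array([ 0.1386, -0.6091,  0.2307]), 'tool_rot': array([-3.1405,  0.0001,  0.2238]), 'force': array([-0.1438,  0.3701, -0.2374]), 'moment': array([-0.0035,  0.063 , -0.0145]), 'grip_width': 0.08538406684716239} 0.0187
scene 53.4151542864042 317.204517050346 252.05053602357512 [1.365  0.3516 0.6858] 1
side 51.65350261412291 328.8471104746244 240.59545674350662 [ 0.3818 -0.8305  0.793 ] 2
wrist 65.70646984690485 311.3692389488503 239.3344780222831 [ 0.2058 -0.5935  0.3738] 3
```

View pics/scene0.png

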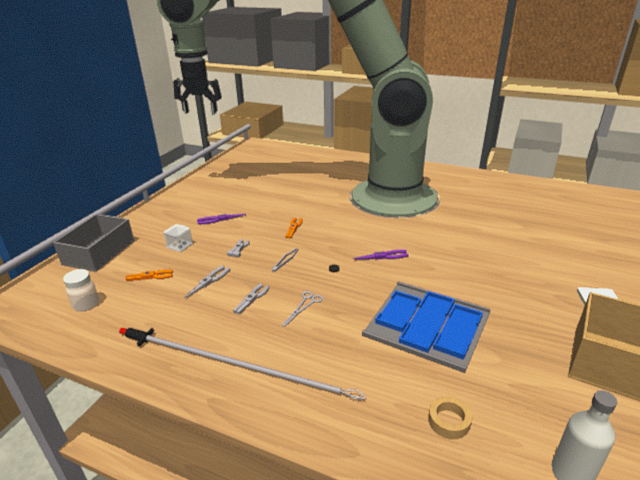

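View pics/side0.png

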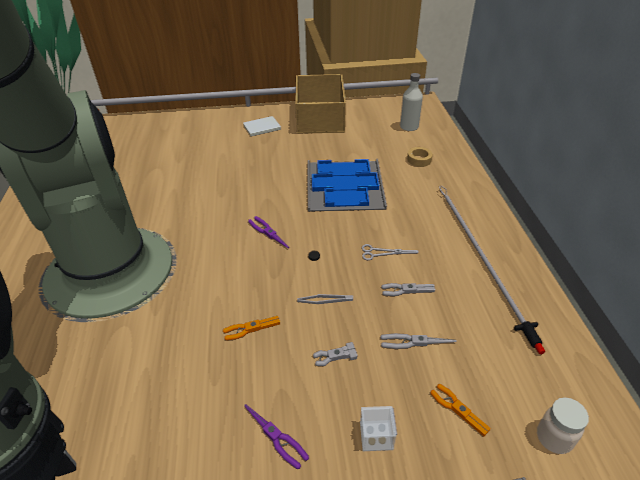

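View pics/wrist0.png

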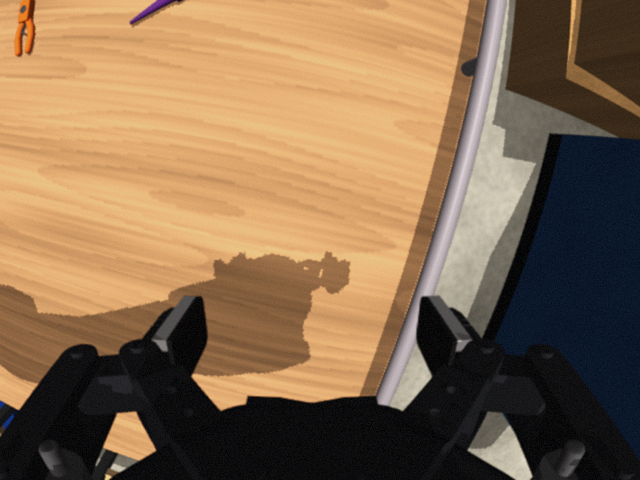

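The side view shows stainless needle pliers at (417,341), flat-nose at (408,290) and nippers at (335,355). The look-alikes are orange pliers at (252,327) and (460,410), and purple needle-nose at (275,436) and (268,232). The forceps are at (390,252), the tweezers at (325,299), the cube at (378,428) and the rack at (345,185). In the scene view the stainless ones are at (207,282), (251,298) and (238,248). I'll localise them in both views next.

```bash
cat > loc.py <<'E'
from h import *
np.set_printoptions(precision=4,suppress=True)
P={n:cam(n) for n in ['scene','side']}
for n,p in P.items():
    big=p['pixels']
    if n=='side': c=big[220:470,200:500]
    else: c=big[190:340,120:340]
    cv2.imwrite(f'pics/crop_{n}.png',cv2.resize(c,None,fx=2.6 if n=='side' else 3.4,fy=2.3 if n=='side' else 3.4,interpolation=cv2.INTER_CUBIC))
for th in ['needle_mid','flat_mid','nipper_mid','forceps_mid','tweezers_mid','cube_mid','rack','trough_long','trough_medium','trough_short']:
    for n,p in P.items():
        for r in bot.trace(p,th)[:4]:
            m=np.array(r['region']); ys,xs=np.nonzero(m)
            if len(xs)<20: continue
            z=0.006 if 'mid' in th else 0.02
            W=np.array([atz(p,(u,v),z)[:2] for u,v in zip(xs,ys)])
            (cx,cy),(w,h),a=cv2.minAreaRect(W.astype(np.float32)*1000)
            col=p['pixels'][m].mean(0)
            mu=W.mean(0);ev,V=np.linalg.eigh(np.cov(W.T));
            print(th,n,round(r['score'],2),np.round(r['point']),'rect',np.round([cx,cy,w,h,a],1),'mean',mu*1000,'axis',np.degrees(np.arctan2(V[1,1],V[0,1])).round(1),'bgr',col.round())
E
python3 loc.py
```

```text
needle_mid scene 0.77 [214. 220.] rect [ 350.1 -434.    47.3  130.    35.3] mean [ 353.4664 -443.8527] axis 130.9 bgr [131.  66. 120.]
needle_mid scene 0.74 [208. 279.] rect [ 620.9 -285.    36.8  121.2   79.8] mean [ 613.665  -282.8385] axis 171.8 bgr [130. 137. 149.]
needle_mid scene 0.74 [424. 322.] rect [560.7 238.5  68.9 196.6  84.7] mean [566.5949 237.7402] axis 174.2 bgr [195.  98.  37.]
needle_mid scene 0.71 [385. 256.] rect [360.5  70.6  39.2 134.3  33. ] mean [353.7726  79.8384] axis 123.2 bgr [137.  68. 124.]
needle_mid side 0.96 [281. 439.] rect [ 339.4 -430.3   33.4  144.2   38.1] mean [ 348.2454 -442.2151] axis 128.4 bgr [116.  53. 102.]
needle_mid side 0.89 [412. 341.] rect [ 624.6 -283.6   35.1  141.9   82. ] mean [ 612.1201 -281.8046] axis 172.9 bgr [122. 122. 126.]
flat_mid scene 0.67 [297. 224.] rect [ 314.7 -202.8  115.7   33.2   15.9] mean [ 315.1024 -205.5656] axis -167.8 bgr [ 30. 116. 202.]
flat_mid scene 0.54 [252. 301.] rect [ 645.3 -152.4   32.5  114.1   84.5] mean [ 646.6009 -151.9203] axis 176.5 bgr [137. 142. 152.]
flat_mid scene 0.19 [430. 320.] rect [5
[... 2656 characters left out ...]
1 305.3844] axis 175.3 bgr [196.  98.  36.]
trough_medium side 0.56 [343. 169.] rect [572.5 298.9  77.4 144.5  84.5] mean [572.1991 299.6328] axis 174.1 bgr [159.  80.  23.]
trough_medium side 0.43 [337. 354.] rect [ 461.6 -303.4   77.7   38.4    9.2] mean [ 464.4059 -301.8283] axis -172.8 bgr [126. 124. 127.]
trough_short scene 0.59 [400. 310.] rect [571.4 176.2  64.2 123.2  83.8] mean [574.1671 176.6334] axis 175.3 bgr [194.  96.  33.]
trough_short scene 0.57 [302. 309.] rect [647.3 -14.1 123.2  48.2   3.8] mean [641.302  -24.0318] axis 176.2 bgr [143. 151. 163.]
trough_short side 0.86 [345. 197.] rect [560.2 167.1  79.6 109.8  82.5] mean [559.379  162.9806] axis 176.7 bgr [154.  76.  18.]
```

View pics/crop_side.png

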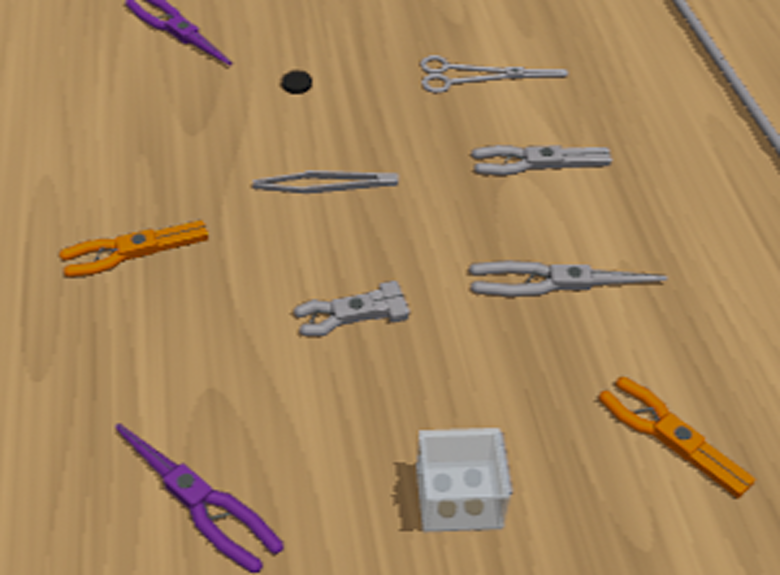

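```bash
python3 -m handwheel '[[0,0,0,0,0,0.0275],[0,0,0,0,0,0.0275],[1,-1,0,0,0,0],[1,-1,0,0,0,0],[1,-1,0,0,0,0],[1,-1,0,0,0,0],[1,-1,0,0,0,0],[1,-1,0,0,0,0]]' -1
```

```text
clock: 2.25
position: [0.3067, -0.478, 0.2314]
tool_rot: [3.141, -0.0, -0.122]
force: [-0.1, 0.4, 0.6]
grip_width: 0.0855
```

The crop shows three plain stainless tools, all with jaws toward +x: needle at crop (570,275), flat-nose at (545,155) and nippers at (355,305). The orange and purple tools are the look-alikes.

```bash
python3 -m handwheel '[[1,-1,0,0,0,0],[1,-1,0,0,0,0],[1,-1,0,0,0,0],[1,-1,0,0,0,0],[1,-1,0,0,0,0],[1,-1,0,0,0,0],[1,-1,0,0,0,0],[1,-1,0,0,0,0]]' -1
cat > wl.py <<'E'
from h import *
import sys
np.set_printoptions(precision=4,suppress=True)
p=cam('wrist',sys.argv[1]); 
for th in sys.argv[2:]:
        for r in bot.trace(p,th)[:4]:
            m=np.array(r['region']); ys,xs=np.nonzero(m)
            if len(xs)<20: continue
            z=0.008 if 'mid' in th else 0.018
            W=np.array([atz(p,(u,v),z,True)[:2] for u,v in zip(xs,ys)])
            (cx,cy),(w,h),a=cv2.minAreaRect(W.astype(np.float32)*1000)
            col=p['pixels'][m].mean(0)
            mu=W.mean(0);ev,V=np.linalg.eigh(np.cov(W.T));
            print(th,round(r['score'],2),np.round(r['point']),'rect',np.round([cx,cy,w,h,a],1),'mean',mu*1000,'axis',np.degrees(np.arctan2(V[1,1],V[0,1])).round(1),'bgr',col.round())
E
python3 wl.py w1.png needle_mid flat_mid nipper_mid
```

```text
clock: 3.25
position: [0.5295, -0.3038, 0.2313]
tool_rot: [3.142, -0.0, -0.122]
force: [0.0, -1.1, 0.7]
grip_width: 0.0856
needle_mid 0.94 [280. 125.] rect [ 627.5 -284.1   32.5  144.8   82.7] mean [ 613.7545 -283.1845] axis 171.5 bgr [147. 148. 160.]
needle_mid 0.91 [421. 359.] rect [ 339.5 -432.6   32.5  144.7   42.1] mean [ 345.3833 -435.8101] axis 129.1 bgr [112.  54. 107.]
needle_mid 0.52 [ 79. 339.] rect [371.7  64.2   5.7 122.7  26.1] mean [379.6058  48.4554] axis 116.4 bgr [117.  53. 105.]
flat_mid 0.74 [251. 375.] rect [ 334.9 -202.2   67.9   19.4   10.1] mean [ 336.5146 -202.3048] axis -169.7 bgr [ 25.  73. 153.]
flat_mid 0.72 [422.  70.] rect [ 661.5 -430.5   33.   113.2   38.9] mean [ 657.1248 -429.3935] axis 123.6 bgr [ 39. 113. 204.]
flat_mid 0.64 [151. 124.] rect [ 640.9 -155.2   31.6  112.    81. ] mean [ 641.2077 -152.7236] axis 174.8 bgr [143. 141. 152.]
nipper_mid 0.94 [309. 263.] rect [ 463.7 -294.1   81.9   34.8    7.2] mean [ 468.1609 -293.7916] axis -172.1 bgr [125. 125. 136.]
nipper_mid 0.47 [152. 124.] rect [ 640.8 -155.6   33.9  112.2   80.2] mean [ 639.7911 -152.3969] axis 174.7 bgr [139. 139. 152.]
```

View pics/w1.png

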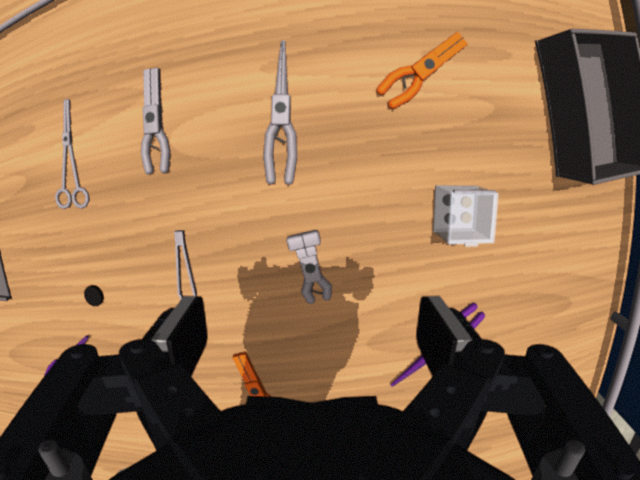

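The wrist view shows the needle pliers at (280,125), the flat-nose at (151,120) and the nippers at (309,265), and the positions agree across views. I'll hover over the needle block.

```bash
python3 -m handwheel '[[0.955,-0.31,1,0,0,0.0025],[0.955,-0.31,1,0,0,0],[0.955,-0.31,1,0,0,0],[0.955,-0.31,1,0,0,0],[0,0,1,0,0,0],[0,0,1,0,0,0],[0,0,0,0,0,0]]' -0.3
python3 wl.py w2.png needle_mid flat_mid
```

```text
clock: 4.32
position: [0.6257, -0.2872, 0.0797]
tool_rot: [-3.141, 0.003, -0.139]
force: [-0.1, -0.3, -0.3]
grip_width: 0.0557
needle_mid 0.71 [309. 264.] rect [ 627.7 -283.7   32.4  143.6   83.3] mean [ 620.0169 -284.1853] axis 171.6 bgr [133. 132. 143.]
needle_mid 0.31 [560. 356.] rect [ 500.  -488.4  140.8   44.6   45.7] mean [ 502.6945 -481.3766] axis 47.6 bgr [148. 151. 160.]
flat_mid 0.73 [519. 179.] rect [ 662.1 -431.6   33.5  114.2   36.5] mean [ 657.7076 -428.5753] axis 123.2 bgr [ 37. 110. 203.]
flat_mid 0.57 [110. 252.] rect [ 641.5 -155.5   35.4  113.4   80. ] mean [ 643.18   -153.0554] axis 174.8 bgr [138. 139. 151.]
```

View pics/w2.png

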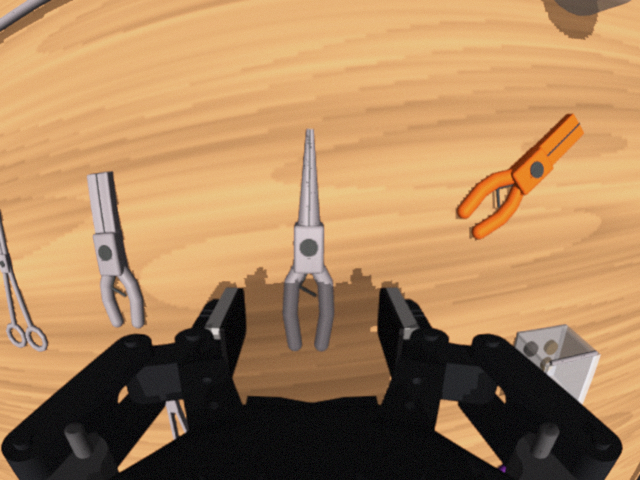

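Both jaws straddle the needle block, which sits at (309,247) and lines up with the tool axis. Next I'll descend and close.

```bash
python3 -m handwheel '[[0.08,-0.08,0.8,0,0,0],[0,0,0.8,0,0,0],[0,0,0.8,0,0,0],[0,0,0.65,0,0,0],[0,0,0,0,0,0]]' -0.3
```

```text
clock: 5.1
position: [0.6288, -0.2845, 0.0033]
tool_rot: [-3.141, 0.002, -0.137]
force: [0.1, 0.6, 0.3]
grip_width: 0.0552
```

```bash
python3 -m handwheel '[[0,0,0,0,0,0],[0,0,0,0,0,0],[0,0,0,0,0,0],[0,0,0,0,0,0],[0,0,0,0,0,0]]' 1 50
```

```text
clock: 5.72
position: [0.6302, -0.285, 0.0061]
tool_rot: [3.141, -0.001, -0.138]
force: [-1.2, 0.2, 6.5]
grip_width: 0.0161
```

```bash
python3 -m handwheel '[[0,0,-0.5,0,0,0],[0,0,-0.8,0,0,0],[0,0,-1,0,0,0],[0,0,0,0,0,0]]' 1 60
python3 wl.py w3.png needle_mid
```

```text
clock: 6.22
position: [0.631, -0.2854, 0.0659]
tool_rot: [3.141, -0.004, -0.138]
force: [-0.3, -0.3, -1.2]
grip_width: 0.0164
needle_mid 0.69 [311. 288.] rect [ 615.3 -283.1   40.4  171.1   82. ] mean [ 614.22   -282.6119] axis 172.2 bgr [129. 128. 137.]
```

View pics/w3.png

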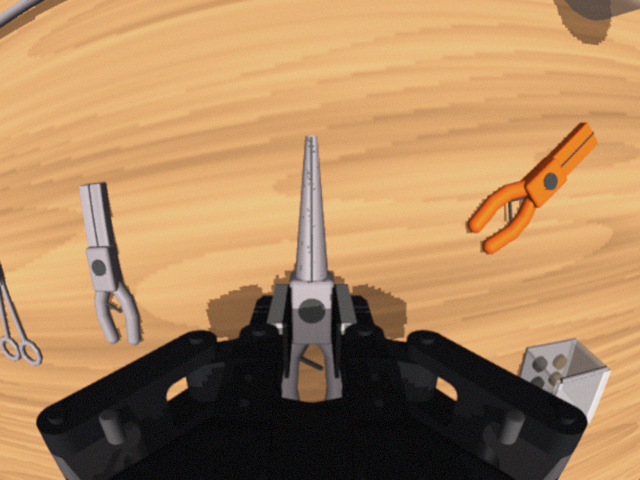

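The needle pliers are held and level, with the pivot at (311,310) between the pads. Now I'll carry them toward the rack at height.

```bash
python3 -m handwheel '[[-0.46,-0.95,-0.67,0,0,0],[-0.46,-0.95,-0.67,0,0,0],[-0.46,-0.95,-0.67,0,0,0],[-0.46,-0.95,-0.67,0,0,0],[-0.46,-0.95,-0.67,0,0,0],[-0.46,-0.95,-0.67,0,0,0],[-0.46,-0.95,-0.67,0,0,0],[-0.46,-0.95,-0.67,0,0,0]]'
python3 -m handwheel '[[-0.46,-0.95,0,0,0,0],[-0.46,-0.95,0,0,0,0],[-0.46,-0.95,0,0,0,0],[-0.46,-0.95,0,0,0,0],[-0.46,-0.95,0,0,0,0],[-0.46,-0.95,0,0,0,0],[-0.46,-0.95,0,0,0,0],[0,0,0,0,0,-0.006]]'
python3 wl.py w4.png trough_long trough_medium trough_short rack
```

```text
clock: 7.32
position: [0.5639, -0.0831, 0.1966]
tool_rot: [3.142, 0.001, -0.137]
force: [1.2, 0.2, -1.9]
grip_width: 0.0157
clock: 8.32
position: [0.5068, 0.0935, 0.1962]
tool_rot: [-3.141, 0.001, -0.096]
force: [0.3, -0.6, -1.1]
grip_width: 0.0163
trough_long 0.81 [152. 162.] rect [568.5 237.9  69.7 178.7  83.9] mean [570.286 236.109] axis 174.0 bgr [216. 105.  44.]
trough_medium 0.81 [ 92. 169.] rect [575.6 302.7  70.2 145.1  84. ] mean [576.2234 300.7443] axis 174.2 bgr [214. 100.  41.]
trough_short 0.95 [218. 166.] rect [562.9 173.6  65.5 113.4  84.3] mean [563.1032 171.947 ] axis 174.0 bgr [228. 118.  54.]
rack 0.79 [181. 146.] rect [568.8 236.  215.3 199.1  84. ] mean [570.2989 200.9782] axis 176.3 bgr [147. 147. 158.]
```

View pics/w4.png

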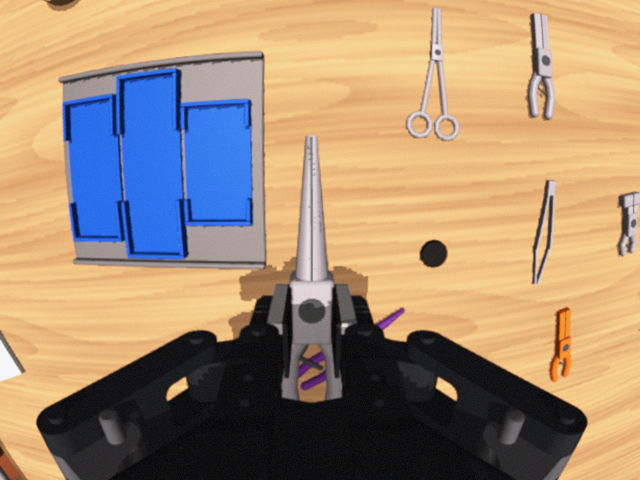

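The wrist view shows the rack with the long trough in the middle at (152,162), the medium at (92,169) and the short at (218,166). The rack yaw is −6°. I'll move over the long trough.

```bash
python3 -m handwheel '[[0.34,-0.985,0.5,0,0,0],[0.34,-0.985,0.5,0,0,0],[0.34,-0.985,0.8,0,0,0],[0.34,-0.985,0.8,0,0,0],[0.34,-0.985,0.8,0,0,0],[0.34,-0.985,0.8,0,0,0],[0,0,1,0,0,0.0015],[0,0,0,0,0,0]]'
python3 wl.py w5.png trough_long needle_mid
python3 - <<'E'
from h import *
cam('scene','s5.png')
p=cam('side','d5.png')
E
python3 -c "
import cv2
a=cv2.imread('pics/s5.png')[240:400,320:540];b=cv2.imread('pics/d5.png')[120:260,250:450]
cv2.imwrite('pics/sd5.png',cv2.vconcat([cv2.resize(a,(440,320)),cv2.resize(b,(440,280))]))"
```

```text
clock: 9.57
position: [0.5723, 0.2326, 0.0649]
tool_rot: [3.14, 0.003, -0.11]
force: [0.2, -0.0, -0.5]
grip_width: 0.0163
trough_long 0.58 [290. 190.] rect [568.3 240.2  62.8 180.   84. ] mean [607.0017 237.0887] axis 174.7 bgr [236. 138.  65.]
needle_mid 0.78 [310. 287.] rect [555.4 231.1  40.8 171.2  81.4] mean [555.1688 234.9681] axis 173.7 bgr [174. 167. 173.]
needle_mid 0.33 [359. 130.] rect [567.4 239.5 220.  206.3  84.5] mean [631.3863 222.0565] axis 84.3 bgr [167. 167. 178.]
```

View pics/w5.png

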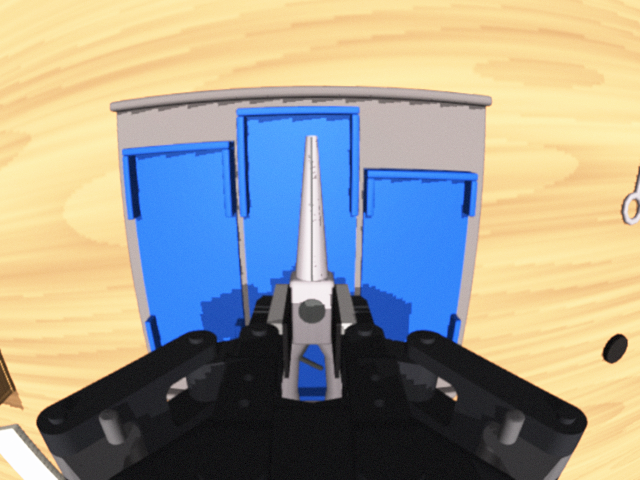

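View pics/sd5.png

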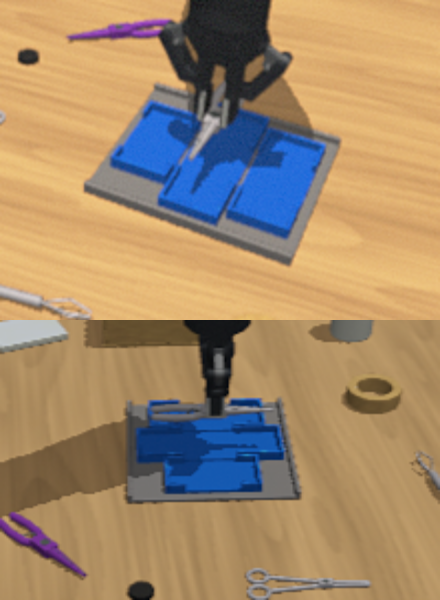

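The tool sits about 6 mm right of the trough centre: the walls are at columns 240 and 357 and the tool at 311. I'll shift it and lower.

```bash
python3 -m handwheel '[[0,-0.22,0.4,0,0,0],[0,0,0.5,0,0,0],[0,0,0.5,0,0,0],[0,0,0.45,0,0,0],[0,0,0,0,0,0]]'
```

```text
clock: 10.45
position: [0.5731, 0.2387, 0.0191]
tool_rot: [3.141, 0.002, -0.109]
force: [-0.5, -0.6, -0.4]
grip_width: 0.0162
```

```bash
python3 -m handwheel '[[0,0,0.08,0,0,0],[0,0,0,0,0,0]]'; python3 -m handwheel '[[0,0,0,0,0,0],[0,0,0,0,0,0],[0,0,0,0,0,0]]' 0.2;  python3 -m handwheel '[[0,0,-0.6,0,0,0],[0,0,-1,0,0,0],[0,0,-1,0,0,0],[0,0,-1,0,0,0],[0,0,0,0,0,0]]'
python3 wl.py w6.png trough_long needle_mid
```

```text
clock: 10.7
position: [0.5739, 0.2391, 0.0185]
tool_rot: [-3.141, -0.0, -0.109]
force: [-0.8, -0.7, -1.2]
grip_width: 0.0159
clock: 11.08
position: [0.5738, 0.2391, 0.0185]
tool_rot: [-3.141, -0.0, -0.109]
force: [0.6, -0.2, -0.1]
grip_width: 0.0344
clock: 11.7
position: [0.5748, 0.2396, 0.1111]
tool_rot: [-3.14, -0.003, -0.109]
force: [0.9, 0.3, 0.6]
grip_width: 0.0341
trough_long 0.81 [304. 213.] rect [568.6 240.1  62.8 179.7  84.3] mean [581.7615 238.945 ] axis 173.7 bgr [214. 115.  54.]
needle_mid 0.67 [315. 264.] rect [567.9 238.4  35.9 149.3  82.4] mean [559.4702 241.0726] axis 174.0 bgr [171. 162. 168.]
needle_mid 0.62 [466. 443.] rect [374.3  64.6  41.1 117.2  41.9] mean [357.5425  78.1689] axis 122.1 bgr [123.  64. 120.]
```

View pics/w6.png

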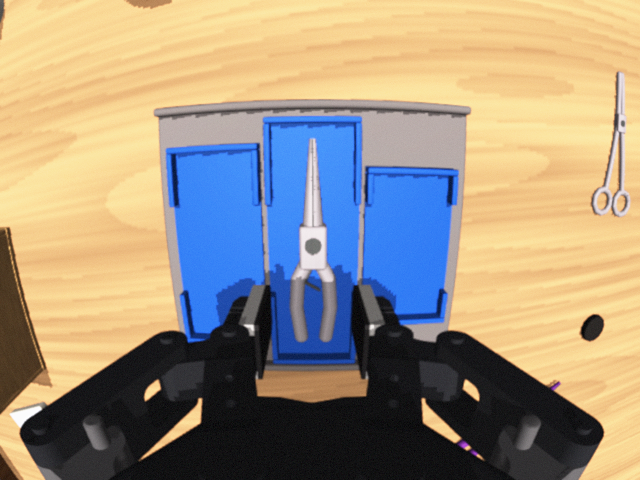

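The needle pliers lie flat and centred in the long trough, from (312,140) to (312,340). Next is the flat-nose.

```bash
python3 -m handwheel '[[0.276,0.96,0,0,0,0],[0.276,0.96,0,0,0,0],[0.276,0.96,0,0,0,0],[0.276,0.96,0,0,0,0],[0.276,0.96,0,0,0,0],[0.276,0.96,0,0,0,0],[0.276,0.96,0,0,0,0],[0.276,0.96,0,0,0,0]]' -0.3
python3 -m handwheel '[[0.276,0.96,0,0,0,0],[0.276,0.96,0,0,0,0],[0.276,0.96,0,0,0,0],[0.276,0.96,0,0,0,0],[0.276,0.96,0,0,0,0],[0.276,0.96,0.4,0,0,0],[0.276,0.96,0.8,0,0,0],[0.276,0.96,0,0,0,0]]'
python3 wl.py w7.png flat_mid
```

```text
clock: 12.85
position: [0.6073, 0.0414, 0.1075]
tool_rot: [3.141, 0.001, -0.109]
force: [0.7, 0.3, -0.2]
grip_width: 0.0556
clock: 13.85
position: [0.6405, -0.1556, 0.0761]
tool_rot: [-3.141, 0.004, -0.109]
force: [0.1, -0.5, 0.3]
grip_width: 0.0558
flat_mid 0.97 [304. 253.] rect [ 642.1 -152.1   33.4  111.2   83.9] mean [ 643.1861 -151.7268] axis 174.7 bgr [149. 148. 160.]
flat_mid 0.83 [623. 214.] rect [ 640.6 -400.6   35.6   43.7   26.2] mean [ 641.1302 -399.434 ] axis 147.8 bgr [ 32.  96. 188.]
```

View pics/w7.png

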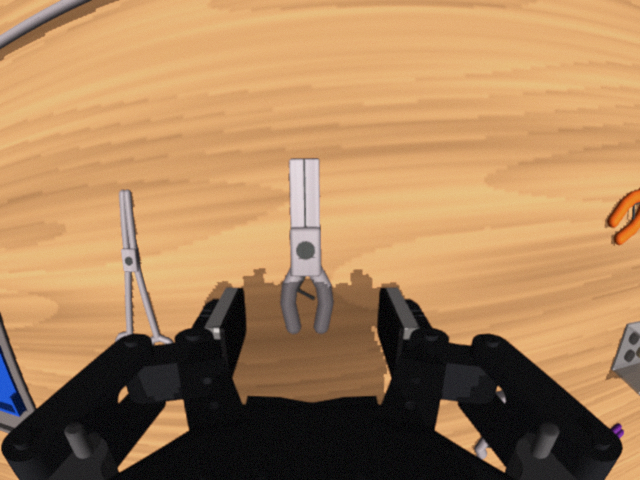

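```bash
python3 -m handwheel '[[0.13,-0.14,0.7,0,0,0],[0,0,0.8,0,0,0],[0,0,0.8,0,0,0],[0,0,0.53,0,0,0],[0,0,0,0,0,0]]' -0.3
python3 -m handwheel '[[0,0,0,0,0,0],[0,0,0,0,0,0],[0,0,0,0,0,0],[0,0,0,0,0,0]]' 1 60
python3 -m handwheel '[[0,0,-0.5,0,0,0],[0,0,-0.8,0,0,0],[0,0,-1,0,0,0],[0,0,0,0,0,0]]'
python3 wl.py w8.png flat_mid
```

```text
clock: 14.58
position: [0.6445, -0.1513, 0.0062]
tool_rot: [-3.141, 0.002, -0.109]
force: [0.6, -0.5, 0.9]
grip_width: 0.0555
clock: 15.08
position: [0.6456, -0.1516, 0.0085]
tool_rot: [3.141, -0.001, -0.109]
force: [-2.4, -0.8, 5.9]
grip_width: 0.0156
clock: 15.58
position: [0.6467, -0.1519, 0.0683]
tool_rot: [3.141, -0.004, -0.11]
force: [0.1, 0.3, -1.3]
grip_width: 0.016
flat_mid 0.88 [309. 277.] rect [ 617.8 -144.8   40.1  150.9   86.9] mean [ 629.5986 -149.3336] axis 173.8 bgr [146. 144. 154.]
flat_mid 0.61 [631. 230.] rect [ 638.9 -391.7   39.1   29.2    9.9] mean [ 639.1761 -394.2787] axis -169.2 bgr [ 30.  95. 191.]
```

View pics/w8.png

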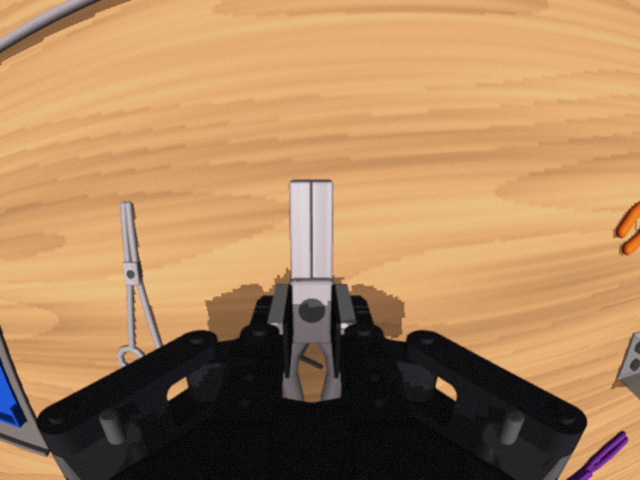

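```bash
python3 -m handwheel '[[-0.26,-0.99,-0.6,0,0,0],[-0.26,-0.99,-0.6,0,0,0],[-0.26,-0.99,-0.4,0,0,0],[-0.26,-0.99,0,0,0,0],[-0.26,-0.99,0,0,0,0],[-0.26,-0.99,0,0,0,0],[-0.26,-0.99,0,0,0,0],[-0.26,-0.99,0,0,0,0]]'
python3 -m handwheel '[[-0.26,-0.99,0,0,0,0],[-0.26,-0.99,0,0,0,0],[-0.26,-0.99,0,0,0,0],[-0.26,-0.99,0,0,0,0],[-0.26,-0.99,0,0,0,0],[-0.26,-0.99,0,0,0,0],[-0.26,-0.99,0,0,0,0],[-0.26,-0.99,0,0,0,0]]'
python3 -m handwheel '[[-0.26,-0.99,0,0,0,0],[-0.26,-0.99,0,0,0,0],[0,0,0.8,0,0,0],[0,0,0.8,0,0,0],[0,0,0,0,0,0]]'
python3 wl.py w9.png trough_medium flat_mid
```

```text
clock: 16.68
position: [0.6145, 0.0536, 0.1057]
tool_rot: [-3.141, -0.0, -0.108]
force: [0.8, -0.2, -0.8]
grip_width: 0.0157
clock: 17.68
position: [0.5838, 0.2559, 0.1057]
tool_rot: [-3.141, -0.0, -0.108]
force: [-0.0, 0.5, -0.1]
grip_width: 0.0153
clock: 18.3
position: [0.5763, 0.303, 0.0631]
tool_rot: [3.139, 0.003, -0.11]
force: [0.2, 0.5, -0.2]
grip_width: 0.0156
trough_medium 0.68 [287. 198.] rect [575.  306.   62.7 146.1  83.7] mean [607.4977 302.722 ] axis 174.3 bgr [234. 131.  61.]
flat_mid 0.9 [310. 276.] rect [549.3 309.   38.6 147.5  86. ] mean [562.3318 305.1526] axis 173.7 bgr [187. 183. 189.]
```

View pics/w9.png

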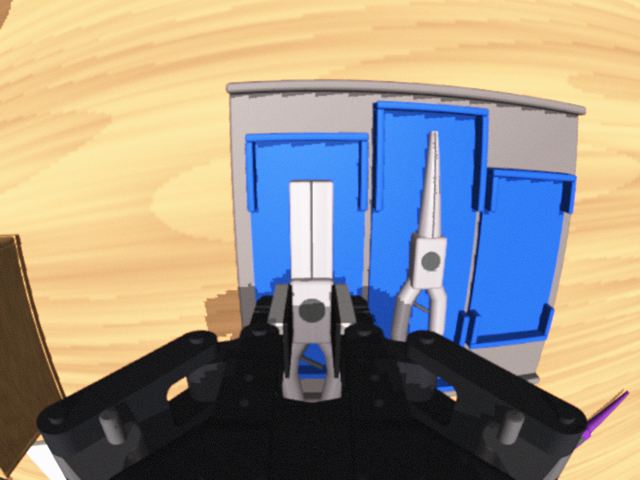

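The flat-nose is over the medium trough, with walls at 251 and 363 and the tool at 311. I'll nudge it 2–3 mm, then lower and release.

```bash
python3 -m handwheel '[[0.11,-0.1,0.4,0,0,0],[0,0,0.5,0,0,0],[0,0,0.5,0,0,0],[0,0,0.36,0,0,0],[0,0,0,0,0,0]]'
python3 -m handwheel '[[0,0,0,0,0,0],[0,0,0,0,0,0],[0,0,0,0,0,0]]' 0.2
python3 -m handwheel '[[0,0,-0.6,0,0,0],[0,0,-1,0,0,0],[0,0,-1,0,0,0],[0,0,-1,0,0,0],[0,0,0,0,0,0]]'
python3 wl.py w10.png trough_medium flat_mid
```

```text
clock: 19.08
position: [0.58, 0.306, 0.0201]
tool_rot: [3.141, 0.001, -0.109]
force: [0.3, -0.5, 0.5]
grip_width: 0.016
clock: 19.45
position: [0.5807, 0.3064, 0.0214]
tool_rot: [-3.141, -0.0, -0.109]
force: [-0.1, 0.0, 0.6]
grip_width: 0.0338
clock: 20.08
position: [0.5816, 0.3069, 0.1141]
tool_rot: [-3.139, -0.003, -0.109]
force: [0.2, 1.0, -0.0]
grip_width: 0.0343
trough_medium 0.73 [325. 229.] rect [575.  305.5  63.1 146.   84.5] mean [583.6251 304.9768] axis 172.3 bgr [213. 112.  53.]
flat_mid 0.88 [312. 250.] rect [573.4 306.9  34.6 115.8  83.8] mean [574.76   307.2396] axis 174.7 bgr [189. 182. 187.]
```

View pics/w10.png

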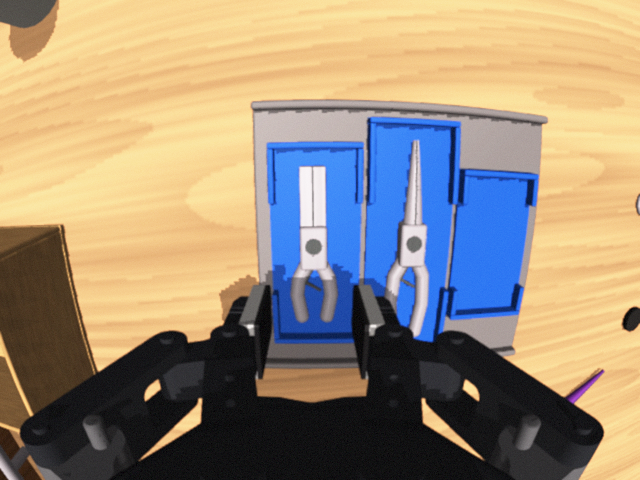

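The flat-nose is flat and centred in the medium trough. Now the nippers.

```bash
python3 -m handwheel '[[-0.08,0.976,0,0,0,0],[-0.08,0.976,0,0,0,0],[-0.08,0.976,0,0,0,0],[-0.08,0.976,0,0,0,0],[-0.08,0.976,0,0,0,0],[-0.08,0.976,0,0,0,0],[-0.08,0.976,0,0,0,0],[-0.08,0.976,0,0,0,0]]' -0.3
python3 -m handwheel '[[-0.08,0.976,0,0,0,0],[-0.08,0.976,0,0,0,0],[-0.08,0.976,0,0,0,0],[-0.08,0.976,0,0,0,0],[-0.08,0.976,0,0,0,0],[-0.08,0.976,0,0,0,0],[-0.08,0.976,0,0,0,0],[-0.08,0.976,0,0,0,0]]'
python3 -m handwheel '[[-0.08,0.976,0,0,0,0],[-0.08,0.976,0,0,0,0],[-0.08,0.976,0,0,0,0],[-0.08,0.976,0,0,0,0],[-0.08,0.976,0,0,0,0],[-0.08,0.976,0,0,0,0],[-0.08,0.976,0,0,0,0],[-0.08,0.976,0,0,0,0]]'
python3 -m handwheel '[[-0.08,0.976,0,0,0,0],[0,0,0.6,0,0,-0.019],[0,0,0.6,0,0,-0.019],[0,0,0,0,0,0],[0,0,0,0,0,0]]'
python3 wl.py w11.png nipper_mid
```

```text
clock: 21.22
position: [0.5429, 0.1124, 0.1111]
tool_rot: [-3.142, -0.0, -0.109]
force: [0.8, -0.6, -0.2]
grip_width: 0.0556
clock: 22.22
position: [0.5055, -0.0797, 0.1111]
tool_rot: [-3.142, -0.0, -0.109]
force: [-0.1, -0.9, 0.4]
grip_width: 0.055
clock: 23.22
position: [0.4681, -0.2719, 0.1111]
tool_rot: [-3.142, -0.0, -0.109]
force: [-0.3, -0.7, 0.3]
grip_width: 0.0554
clock: 23.85
position: [0.4641, -0.295, 0.0815]
tool_rot: [3.141, -0.0, 0.127]
force: [-0.4, 0.6, 0.3]
grip_width: 0.0553
nipper_mid 0.89 [312. 241.] rect [ 464.1 -294.6   79.7   33.2    6.7] mean [ 469.3824 -293.8684] axis -173.9 bgr [157. 155. 165.]
nipper_mid 0.55 [ 6. 37.] rect [600.1 -45.6  72.   16.   14.1] mean [601.1717 -44.6884] axis -166.6 bgr [123. 128. 144.]
```

View pics/w11.png

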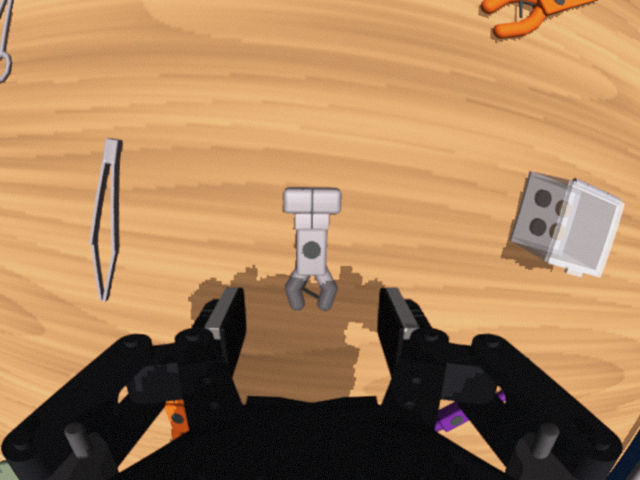

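```bash
python3 -m handwheel '[[0.02,0,0.8,0,0,0],[0,0,0.8,0,0,0],[0,0,0.8,0,0,0],[0,0,0.6,0,0,0],[0,0,0,0,0,0]]' -0.3
python3 -m handwheel '[[0,0,0,0,0,0],[0,0,0,0,0,0],[0,0,0,0,0,0],[0,0,0,0,0,0]]' 1 60
python3 -m handwheel '[[0,0,-0.5,0,0,0],[0,0,-0.8,0,0,0],[0,0,-1,0,0,0],[0,0,-1,0,0,0],[0,0,0,0,0,0]]'
python3 wl.py w12.png nipper_mid
```

```text
clock: 24.58
position: [0.4644, -0.2943, 0.0055]
tool_rot: [-3.141, 0.001, 0.129]
force: [0.1, 0.0, 0.2]
grip_width: 0.0556
clock: 25.08
position: [0.4651, -0.2948, 0.007]
tool_rot: [3.141, -0.001, 0.129]
force: [-2.3, 2.1, 9.8]
grip_width: 0.0159
clock: 25.7
position: [0.4657, -0.2952, 0.091]
tool_rot: [3.139, -0.003, 0.129]
force: [-0.2, -0.2, -0.3]
grip_width: 0.0159
nipper_mid 0.97 [314. 267.] rect [ 424.6 -299.1  128.    55.6    5.6] mean [ 443.5192 -298.0189] axis -172.7 bgr [150. 148. 158.]
```

View pics/w12.png

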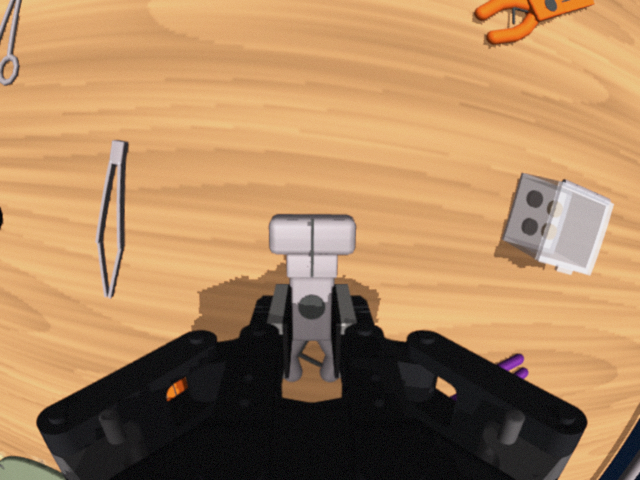

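The nippers are held squarely, with the pivot at (311,305). I'll carry them to the short trough.

```bash
python3 -m handwheel '[[0,0,-0.4,0,0,0.019],[0,0,-0.2,0,0,0.019],[0.093,-0.954,0,0,0,0],[0.093,-0.954,0,0,0,0],[0.093,-0.954,0,0,0,0],[0.093,-0.954,0,0,0,0],[0.093,-0.954,0,0,0,0],[0.093,-0.954,0,0,0,0]]'
python3 -m handwheel '[[0.093,-0.954,0,0,0,0],[0.093,-0.954,0,0,0,0],[0.093,-0.954,0,0,0,0],[0.093,-0.954,0,0,0,0],[0.093,-0.954,0,0,0,0],[0.093,-0.954,0,0,0,0],[0.093,-0.954,0,0,0,0],[0.093,-0.954,0,0,0,0]]'
python3 -m handwheel '[[0.093,-0.954,0,0,0,0],[0.093,-0.954,0,0,0,0],[0.093,-0.954,0,0,0,0],[0.093,-0.954,0,0,0,0],[0.093,-0.954,0,0,0,0],[0.093,-0.954,0.5,0,0,0],[0,0,0.8,0,0,0],[0,0,0,0,0,0]]'
python3 wl.py w13.png trough_short nipper_mid
```

```text
clock: 26.8
position: [0.4939, -0.153, 0.1029]
tool_rot: [-3.141, 0.001, -0.109]
force: [0.4, 0.0, -0.5]
grip_width: 0.0159
clock: 27.8
position: [0.5331, 0.0345, 0.1029]
tool_rot: [3.141, 0.001, -0.109]
force: [-0.2, 0.4, -0.9]
grip_width: 0.0156
clock: 28.8
position: [0.5619, 0.1747, 0.0691]
tool_rot: [3.14, 0.003, -0.109]
force: [0.0, -0.9, 0.0]
grip_width: 0.0156
trough_short 0.62 [313. 204.] rect [562.9 174.4  62.5 113.7  83.7] mean [590.4446 170.9401] axis 178.5 bgr [233. 127.  60.]
nipper_mid 0.91 [312. 267.] rect [530.6 178.3  49.8 114.7  83.7] mean [548.0022 176.4719] axis 173.7 bgr [183. 179. 186.]
```

View pics/w13.png

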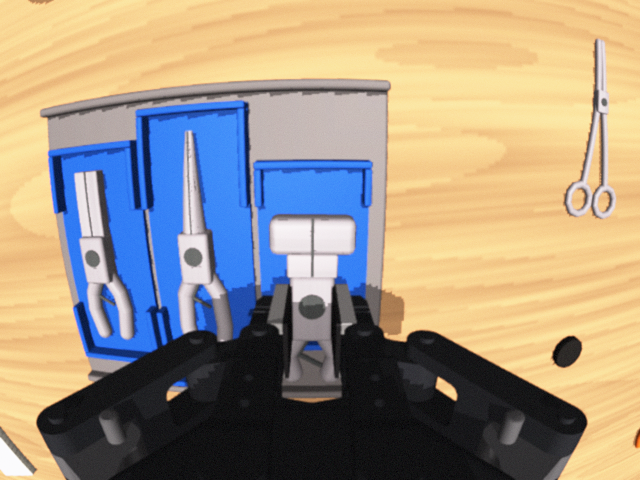

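```bash
python3 -m handwheel '[[0.06,0,0.5,0,0,0],[0,0,0.5,0,0,0],[0,0,0.5,0,0,0],[0,0,0.52,0,0,0],[0,0,0,0,0,0]]'
python3 -m handwheel '[[0,0,0,0,0,0],[0,0,0,0,0,0],[0,0,0,0,0,0]]' 0.2
python3 -m handwheel '[[0,0,-0.6,0,0,0],[0,0,-1,0,0,0],[0,0,-1,0,0,0],[0,0,-1,0,0,0],[-1,0,-1,0,0,0],[-1,0,-1,0,0,0],[-1,0,-1,0,0,0],[0,0,0,0,0,0]]'
python3 wl.py w14.png trough_short nipper_mid flat_mid needle_mid
python3 - <<'E'
from h import *
a=cam('scene','s14.png')['pixels'][190:400,120:540]; b=cam('side','d14.png')['pixels'][130:390,220:520]
cv2.imwrite('pics/sd14.png',cv2.vconcat([cv2.resize(a,(600,300)),cv2.resize(b,(600,300))]))
E
```

```text
clock: 29.58
position: [0.5638, 0.1742, 0.0193]
tool_rot: [3.141, 0.002, -0.109]
force: [-0.2, 0.3, -0.8]
grip_width: 0.0162
clock: 29.95
position: [0.5647, 0.1744, 0.0209]
tool_rot: [-3.141, -0.001, -0.109]
force: [-0.0, 0.2, -0.6]
grip_width: 0.0347
clock: 30.95
position: [0.4896, 0.1832, 0.1884]
tool_rot: [-3.14, -0.003, -0.108]
force: [0.1, 0.9, -0.5]
grip_width: 0.0341
trough_short 0.7 [322. 138.] rect [562.8 174.   62.6 112.7  84.3] mean [561.4485 173.9073] axis 174.6 bgr [229. 123.  61.]
nipper_mid 0.63 [314. 130.] rect [563.3 173.9  35.1  83.4  82.8] mean [565.9231 174.3267] axis 171.8 bgr [200. 190. 195.]
flat_mid 0.84 [161. 140.] rect [576.8 307.6  33.8 115.2  80.7] mean [576.1432 310.2289] axis 175.1 bgr [177. 168. 175.]
flat_mid 0.77 [619. 324.] rect [ 312.5 -203.9  116.    35.7   11.2] mean [ 314.7266 -204.1437] axis -168.1 bgr [ 39. 104. 189.]
needle_mid 0.84 [234. 150.] rect [571.6 242.3  33.6 148.   85.2] mean [558.5496 242.7901] axis 174.5 bgr [182. 172. 179.]
needle_mid 0.79 [445. 319.] rect [370.4  48.3  27.   92.7  26.7] mean [368.8523  58.0991] axis 121.3 bgr [139.  57. 119.]
```

View pics/w14.png

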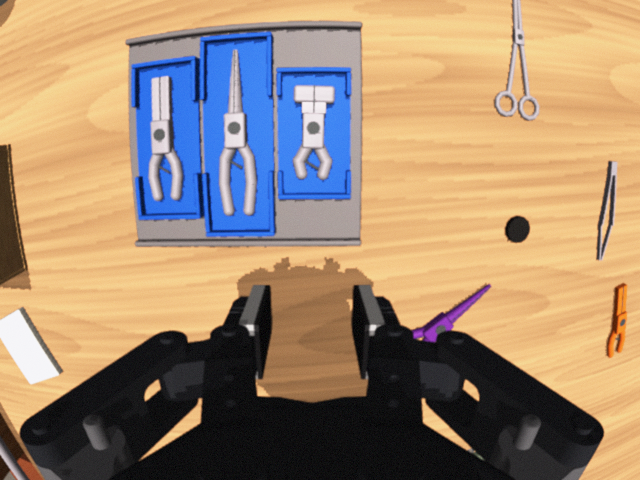

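View pics/sd14.png

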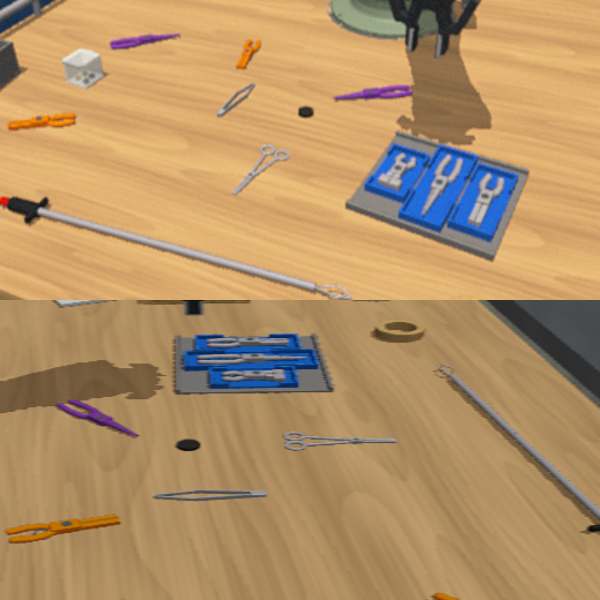

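All three pliers lie flat in their own troughs: flat-nose at (161,140), needle at (236,130) and nippers at (313,130). The other things are where they were and the gripper is clear, so I'm handing in.

```bash
python3 -c "
from workcell import bot
print(bot.job_done(), bot.observe()['clock'])"
```

```text
the job is handed in; nothing more can be done
the job is handed in; nothing more can be done
```

All three stainless pliers are back in the grey rack and the job is handed in, at about 31 s. I placed them in the order needle-nose (longest trough), flat-nose (middle) and end nippers (shortest).

- **Placement:** the last wrist, scene and side pictures show each one lying flat and within a few mm of its trough's centre. They are aligned with the rack, with the gripper clear at 0.19 m.
- **Left alone:** the forceps, tweezers and the orange and purple look-alikes were never touched and look unmoved. The cube also shows in its place in the last scene picture.
- **Disagreements:** the gripper read about 16 mm on the 18 mm joint blocks. The reported tool height rose 1.5–3 mm on closing, with upward forces of about 6–10 N, so the fingertips probably brushed the table. All three grasps held.

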